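# Draw the slide carrier home on the light stage and lock it with the lever

## Robot

A 6-joint arm with a two-finger parallel gripper is mounted at the origin on a cart in front of the work surface, level with it; the furniture and walls round the work are solid. World frame = base frame: x ahead of the robot, y to its left, z up, the work surface at z = 0. Lengths are in m, angles in rad, forces in N, time in s.
With the tool pointing down it reaches from about 0.35 to 0.925 m from the base axis. Payload 6.4 kg.
Tool frame: the origin (TCP) lies on the centre line of the jaws, within the pads' length; the fingertips stand 14 mm ahead of it and the grasp point (between the pads) lies 5 mm behind it (robot.tcp_to_tips is the distance from the TCP to the fingertips, in m); z points along the fingers, y is the line along which they close (so a half turn about z gives the same grasp; the last joint's range is limited). The gripper opens to 85 mm and grips with 20 to 120 N. Pads are 22 mm wide; open, the fingers measure 114 mm over their backs; the gripper's body (76 mm by 85 mm) begins 54 mm behind the grasp point. The pads swing forward as they close: fully open they stand 13 mm farther back than shut.
Start: joints at [1.076, 0.245, 1.558, -0, 1.339, -0.174], TCP at [0.205, 0.617, 0.245] pointing down, gripper open.
Joint ranges: [-3.13, 3.13], [-1.02, 2.26], [0.13, 2.54], [-0.95, 4.09], [0.21, 2.88], [-2.74, 2.74]. Speed limits (rad/s): [2.57, 2.57, 3.14, 3.14, 3.14, 3.14].

## Interface

Orientations are given as a rotation vector (axis times angle).
In Python, from rig import robot gives the robot as it stands.
- The arm moves only by the shell command python3 -m jog 'ROWS' [FORCE]. ROWS is JSON, a list of rows, each a list of 3 entries, a list of its own where there are three numbers: the opening in per cent of the stroke, from 0 (shut) to 100 (fully open), then the shift along the world's x, y, z in cm, then the turn, a rotation vector about the world's x, y, z in rad. A call has 1 to 5 rows; each row shifts and turns the commanded pose from where the row before left it; what a row does not reach is not made up. A row lasts 1/10 s, in which the tool goes at most 50 mm and 8.59 degrees, less where a joint would pass 70% of its speed; a pose out of reach is approached as far as the arm can. A call is refused whole if a number of a shift passes 5 or a number of a turn 0.15, either way. A call with a gripper value outside its range is refused whole. The fingers move at their own pace and stop on an object; FORCE is the grip in N (left out, the last holds). Time passes only in rows, so rows that do not move let the fingers close. It gives the time, the measured TCP pose, the force, the opening and the grip force at its end, in the units of the state.
- robot.get_state(): the state, without advancing time (a new reading comes with each control period).
- robot.get_image(name): name is "scene" or "top" or "wrist"; returns a dict with "frame" (480x640x3 uint8, blue, green, red), "range_z" (480x640 float32, m along the optical axis (not along the pixel's ray), 0 where there is no reading), "fx", "fy", "cx", "cy" (pixels), "R" (3x3) and "t" (3): a world point X has camera coordinates R X + t; the wrist camera has in their place "tool_from_camera" (4x4, takes a point from camera to tool coordinates, whose origin is the TCP and whose axes are the flange's). Camera axes: x right, y down, z forward; pixel columns grow to the right and rows downward; lengths in m; the calibration is good to about 2 mm. A picture is of the moment at which its call begins: read the wrist's pose just before it.
- robot.sign_off(): hands the job in; it is judged then, once.
Trained networks look in a picture, given as the dict that the camera call returned (one of the last four; its "shot" number tells which), for a name from the list of things; names that differ only in an ending like _2 or _b are one class to them, and where a whole thing is asked for, a point or a joint stands for the part that bears it (a point fixed in the world has none). Each returns a list of dicts, best first, with "p" (0 to 1); they miss things now and then, are a little off and sometimes report something else, mostly with a low value. They report only what shows in the picture. A call takes as long as a camera call.
- robot.find_in(name, picture): "point" ([x, y, z] in m, in world coordinates, good to about 4 mm: the middle of the surface that is visible of it).
- robot.masks_of(name, picture): "pixels" (480x640 bool, what is visible of it).
The state is a dict: "time_s": time; "joints": joint angles; "dq": joint speeds; "effort": joint torques, N m; "eef_pos": TCP position; "tcp_rot": TCP orientation; "wrist_force": force on the tool from outside, world axes, zero at the start; "ft_torque": the same for the moment, N m; "opening": opening from 0.0 (shut) to 1.0 (fully open); "finger_force": force on a finger pad.
Only numpy, scipy, OpenCV 4.12 (cv2) and the standard library are available. Lean on these libraries where they do the work, as an engineer would, in place of code of your own. Each camera call takes 0.05 s, during which the arm holds its last target. There are 200 camera calls.

## Task

Load the slides for viewing: set the closed fingertips slowly on the ribbed black rubber pad at the front of the slide carrier, press down steadily but gently (25 N cracks the glass) and draw the carrier toward you along the stage, past its spring detent, until it is fully home against the brass front stop. Then swing the lever with the red knob fully shut across behind the carrier, so that it cannot creep back, and let go. Touch the carrier only on its rubber pad, never the glass slides or their silver frame, keep it flat on the stage, and leave the things round the stage where they are.

Things in the scene. Friction and masses are not known exactly. Their poses are not given: they have to be found in the camera images.
- stage: Dark flat light stage on the bench (fixed), 240 x 148 x 18 mm. Origin on the bench; the deck reaches from x = -112 to +128 mm, y = -74 to +74 mm, its top 18 mm above the origin and slippery (friction about 0.15). Stage -x is the front, toward the operator: the carrier is drawn along -x. y is to the left, z up.
- rail_throat (a point): Point on the deck midway between the aluminium guide rails (6 mm high), at stage x = -20 mm, where they become narrow: from here to the front their inner faces are 90 mm apart (nest); behind they widen by 15 degrees a side to 105 mm, reached at x = +8 mm (loading part). Axes as the stage.
- stop_face (a point): Middle of the rear face of the brass stop bar, at the deck (stage x = -98 mm); the bar is 60 mm long in y and 6 mm high. The carrier's front edge touches it when home.
- detent (a point): Sprung steel plunger nose on the left rail (stage x = -75 mm, y = +43.5 mm). It presses the carrier sideways to the right rail with 3 to 6 N. Besides the deck's friction it resists by up to about 4 N while the carrier's tapered front left corner passes it (10 to 20 mm short of home), then by about 1.5 N, and snaps into a notch in the carrier's left edge over the last 4 mm.
- carrier: Flat black slide carrier, 112 (x) x 88 (y) x 10 mm, about 0.34 kg, loose on the deck, too wide to grip; its front edge lies 56 mm in front (-x) of its origin, which is the centre of its underside. Starts about 95 to 104 mm behind home and up to 0.04 rad askew; drawn by its front, it is straightened by the rails.
- pad_top (a point): Centre of the top of the rubber pad, 11 mm above the carrier's underside and 37.5 mm in front of its origin (29 mm above the bench).
- thumb_pad: Ribbed black rubber pad at the carrier's front, 33 (x) x 62 (y) mm, 1 mm higher than the rest, grippy (friction about 1) and hard: come down on it at 10 mm/s or slower, as a faster touch alone can jolt past 25 N. Origin 2 mm below the centre of its top. Some 12 to 18 N of steady pressing draws the carrier past the detent; with less, or with a sideways pull, the fingertips slip.
- slide_insert: Silver frame with two stained glass slides, 75 x 87 mm, on the carrier right behind the pad, top 10 mm above the deck. Not to be touched. Origin at its centre, 5 mm above the carrier's underside.
- home (a point): Point on the deck (stage x = -42 mm, y = 0) where the carrier's origin lies when it is home against the stop; sideways it may lie up to 1 mm off. Axes as the stage.
- lever (a joint): Angle of the steel lever with the red knob, rad: 0 = shut (arm along stage +y, behind the carrier's rear edge; end stop), growing clockwise seen from above; starts open at 1.6 to 2.05 (pointing to stage +x along the right rail). Light friction (about 1.2 N at the knob), stays where it is left. Shuts only when the carrier is home (1.5 mm of room).
- lever_knob (a point): Middle of the upright red knob on the lever's end, 14 mm diameter, 26 mm tall (top 13 mm above this point, top of the lever arm 13 mm below); 44 mm from the pivot axis.
- lever_pivot (a point): Vertical axis of the lever, on the right rail at stage x = +22.5 mm, y = -64 mm, 24 mm above the bench.
- slides_spare: green card pack of spare glass slides, 80 x 27 x 22 mm, lying on the bench left of the stage. Origin at the centre of its underside. To be left alone.
- vial_tall: capped sample vial, 34 mm diameter, 60 mm tall, standing behind the stage. Origin at the centre of its underside. To be left alone.
- tape_roll: white roll of label tape lying flat, 62 mm diameter, 19 mm high, behind the stage. Origin at the centre of its underside. To be left alone.
- bench_timer: white wedge-shaped bench timer, 48 x 62 x 55 mm, standing left of the stage. Origin at the centre of its underside. To be left alone.

How it is judged:
By the outcome, as a careful person would: the job done as asked, in the order asked, and still so for the second after the job is handed in, with the robot touching nothing.
It also fails if it takes over 61 s, if anything falls off the work surface, if the arm or the gripper's body presses on something with over 40 N, if the wrist force passes 120 N, or if a joint passes its speed limit or range.

## Working session

There is one attempt and no reset: what is moved stays moved. The work goes in short steps, Python scripts to look and compute and a shell command to move; the robot and the scene stay as the last step left them, time stands still between calls to the robot, and variables do not carry over. Pictures are saved under pics/ and viewed, at most 13 in all, crops included, and the job is handed in when it is done.

```bash
mkdir -p pics; ls; python3 - <<'E'
from rig import robot
import cv2,numpy as np
s=robot.get_state();print({k:np.round(v,3) for k,v in s.items()}, robot.tcp_to_tips)
ims={n:robot.get_image(n) for n in ("top","scene")}
for n,im in ims.items():
    cv2.imwrite(f"pics/{n}0.png",im["frame"])
    for th in ("stage","carrier","thumb_pad","slide_insert","lever_knob","detent","slides_spare","vial_tall","tape_roll","bench_timer"):
        try: print(n,th,[(np.round(d["point"],3),round(d["p"],2)) for d in robot.find_in(th,im)[:2]])
        except Exception as e: print(n,th,e)
E
```

```text
pics
{'time_s': np.float64(0.0), 'joints': array([ 1.076,  0.246,  1.559,  0.   ,  1.339, -0.174]), 'dq': array([ 0.001, -0.001,  0.001, -0.001, -0.001,  0.001]), 'effort': array([-1.0000e-03, -4.2950e+01, -3.2613e+01, -0.0000e+00,  5.0000e-03,
        0.0000e+00]), 'eef_pos': array([0.205, 0.616, 0.244]), 'tcp_rot': array([-5.020e-01, -3.101e+00,  3.000e-03]), 'wrist_force': array([-0.341, -0.511, -0.433]), 'ft_torque': array([ 0.031,  0.026, -0.014]), 'finger_force': np.float64(0.0), 'opening': np.float64(0.997)} 0.014
top stage [(array([0.445, 0.343, 0.024]), 0.8)]
top carrier [(array([0.505, 0.393, 0.025]), 0.92)]
top thumb_pad [(array([0.473, 0.372, 0.029]), 0.93)]
top slide_insert [(array([0.52 , 0.406, 0.027]), 0.75)]
top lever_knob [(array([0.54 , 0.331, 0.034]), 0.65)]
top detent [(array([0.438, 0.343, 0.016]), 0.65), (array([0.539, 0.329, 0.036]), 0.26)]
top slides_spare [(array([0.443, 0.503, 0.02 ]), 0.72), (array([0.507, 0.391, 0.03 ]), 0.16)]
top vial_tall [(array([0.574, 0.507, 0.058]), 0.67)]
top tape_roll [(array([0.629, 0.435, 0.021]), 0.85)]
top bench_timer [(array([0.337, 0.449, 0.033]), 0.93)]
scene stage [(array([0.428, 0.324, 0.019]), 0.84)]
scene carrier [(array([0.499, 0.387, 0.022]), 0.57), (array([0.43 , 0.326, 0.02 ]), 0.53)]
scene thumb_pad [(array([0.477, 0.366, 0.034]), 0.92)]
scene slide_insert [(array([0.52 , 0.404, 0.029]), 0.57)]
scene lever_knob [(array([0.545, 0.332, 0.033]), 0.71), (array([0.433, 0.328, 0.017]), 0.64)]
scene detent [(array([0.432, 0.329, 0.017]), 0.75), (array([0.547, 0.333, 0.033]), 0.71)]
scene slides_spare [(array([0.436, 0.495, 0.024]), 0.93)]
scene vial_tall [(array([0.569, 0.505, 0.025]), 0.75)]
scene tape_roll [(array([0.62 , 0.423, 0.022]), 0.75)]
scene bench_timer [(array([0.322, 0.434, 0.028]), 0.86)]
```

View pics/top0.png

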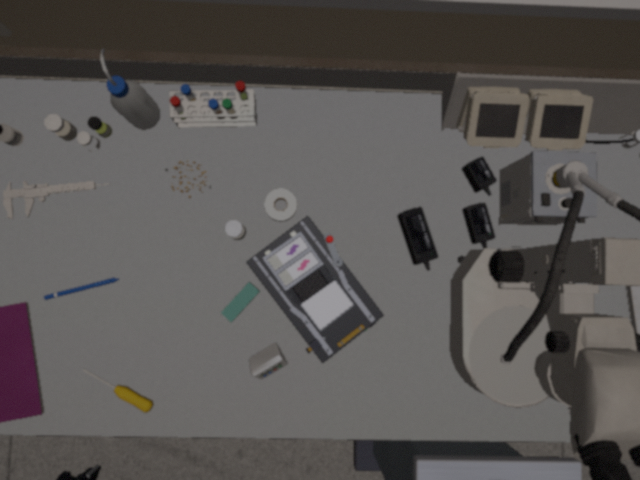

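View pics/scene0.png

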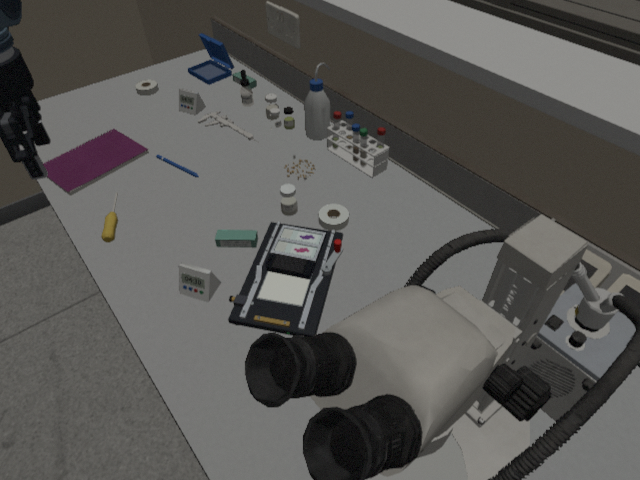

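The top view shows the stage with its front brass stop at about (351,336), its rear edge midpoint at about (278,240), the pad at (308,285) and the red knob at (330,240). The microscope is to the right. Next I'll get the stage pose from the deck corners.

```bash
cat > h.py <<'E'
from rig import robot
import cv2,numpy as np
from scipy.spatial.transform import Rotation as Ro
def cam(im,s):
    "camera->world R, origin"
    if "R" in im: return im["R"].T, -im["R"].T@im["t"]
    T=np.array(im["tool_from_camera"]);R=Ro.from_rotvec(s["tcp_rot"]).as_matrix()
    return R@T[:3,:3], R@T[:3,3]+s["eef_pos"]
def onplane(im,s,uv,z):
    R,o=cam(im,s);uv=np.atleast_2d(uv).astype(float)
    d=np.c_[(uv[:,0]-im["cx"])/im["fx"],(uv[:,1]-im["cy"])/im["fy"],np.ones(len(uv))]@R.T
    return o+d*((z-o[2])/d[:,2])[:,None]
def proj(im,s,P):
    R,o=cam(im,s);c=(np.atleast_2d(P)-o)@R
    return np.c_[c[:,0]/c[:,2]*im["fx"]+im["cx"],c[:,1]/c[:,2]*im["fy"]+im["cy"]]
def fit(P,Q):
    "2D rigid: stage P -> world Q"
    p,q=P.mean(0),Q.mean(0);A=(P-p);B=Q-q
    a=np.arctan2((A[:,0]*B[:,1]-A[:,1]*B[:,0]).sum(),(A*B).sum())
    R=np.array([[np.cos(a),-np.sin(a)],[np.sin(a),np.cos(a)]]);t=q-R@p
    return a,t,np.linalg.norm(P@R.T+t-Q,axis=1)
E
python3 - <<'E'
from h import *
s=robot.get_state();im=robot.get_image("top")
Q=onplane(im,s,[(308,217),(247,262),(322,361),(382,315)],.018)[:,:2]
P=np.array([(.128,-.074),(.128,.074),(-.112,.074),(-.112,-.074)])
a,t,r=fit(P,Q);print(a,t,r)
w=robot.get_image("wrist");print(w["tool_from_camera"],w["fx"]);print(cam(w,s), Ro.from_rotvec(s["tcp_rot"]).as_matrix())
R=np.array([[np.cos(a),-np.sin(a)],[np.sin(a),np.cos(a)]])
for n,p in dict(pad=(.0155,0),home=(-.042,0),knob=(.066,-.064),stop=(-.098,0),throat=(-.02,0)).items():print(n,R@p+t)
E
```

```text
0.6710612167547456 [0.46357051 0.35498023] [0.00447521 0.00354044 0.00491208 0.00409519]
[[ 8.60644372e-04 -9.65139403e-01 -2.61734965e-01  6.66962986e-02]
 [ 9.99998633e-01  4.61038413e-04  1.58815945e-03 -5.16876607e-04]
 [-1.41212539e-03 -2.61735974e-01  9.65138480e-01 -1.28343284e-01]
 [ 0.00000000e+00  0.00000000e+00  0.00000000e+00  1.00000000e+00]] 359.8029630744396
(array([[ 0.31456985,  0.91602961,  0.24886857],
       [ 0.94923327, -0.30395642, -0.08103511],
       [ 0.00141464,  0.26172553, -0.96514131]]), array([0.14152105, 0.63738536, 0.37364609])) [[-9.48963143e-01  3.15386990e-01 -9.48088432e-06]
 [ 3.15386990e-01  9.48963143e-01  5.78854572e-06]
 [ 1.08226418e-05  2.50296897e-06 -1.00000000e+00]]
pad [0.47570953 0.3646184 ]
home [0.4306777 0.3288639]
knob [0.55505554 0.3458978 ]
stop [0.38682062 0.29404212]
throat [0.44790727 0.34254388]
```

```bash
python3 -m jog '[[0,[3.2,-3.3,-0.55],[0,0,0.124]],[0,[3.2,-3.3,-0.55],[0,0,0.124]],[0,[3.2,-3.3,-0.55],[0,0,0.124]],[0,[3.2,-3.3,-0.55],[0,0,0.124]],[0,[3.2,-3.3,-0.55],[0,0,0.124]]]'
python3 -m jog '[[0,[3.2,-3.3,-0.55],[0,0,0.124]],[0,[3.2,-3.3,-0.55],[0,0,0.124]],[0,[3.2,-3.3,-0.55],[0,0,0.124]],[0,[0,0,0],[0,0,0]],[0,[0,0,0],[0,0,0]]]'
python3 - <<'E'
from h import *
s=robot.get_state();im=robot.get_image("wrist");cv2.imwrite("pics/w1.png",im["frame"])
print(s["eef_pos"],s["tcp_rot"],s["joints"],s["wrist_force"],s["opening"])
for th in ("carrier","thumb_pad","slide_insert","lever_knob"):
    print(th,[(np.round(d["point"],4),round(d["p"],2)) for d in robot.find_in(th,im)[:2]])
E
```

```text
time_s: 1.7
eef_pos: [0.366, 0.4505, 0.2178]
tcp_rot: [-0.477, 3.105, 0.0]
wrist_force: [0.2, -0.1, -0.4]
opening: 0.144
finger_force: 0.0
time_s: 2.2
eef_pos: [0.4614, 0.3522, 0.2012]
tcp_rot: [1.03, -2.968, -0.0]
wrist_force: [-0.3, 0.0, 0.1]
opening: 0.001
finger_force: 0.0
[0.46143475 0.35222352 0.20119893] [ 1.02998771e+00 -2.96754103e+00 -4.93981922e-04] [ 4.56614319e-01  1.28065954e-01  1.77567363e+00  3.80268805e-04
  1.23819847e+00 -1.78245663e+00] [-0.28014921  0.00438916  0.14019668] 0.001283418737913453
carrier [(array([0.4856, 0.3754, 0.0283]), 0.73)]
thumb_pad [(array([0.4766, 0.368 , 0.0296]), 0.91)]
slide_insert [(array([0.4973, 0.3905, 0.03  ]), 0.97)]
lever_knob [(array([0.547 , 0.3333, 0.031 ]), 0.79)]
```

View pics/w1.png

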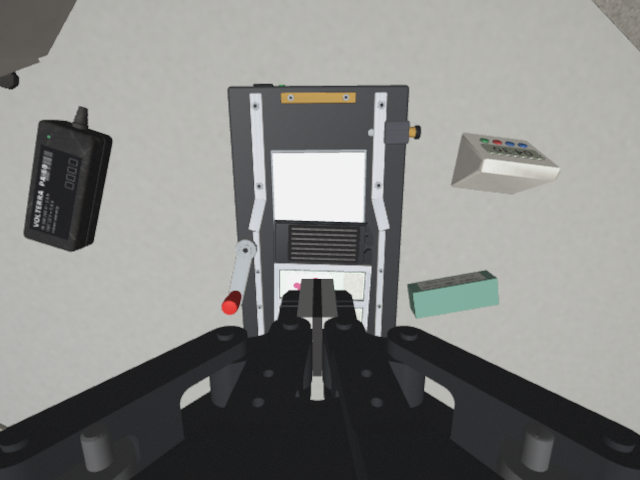

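The wrist view looks down from the front. The brass stop is at (318,98), the pad at (323,242), the rail throat at about (262,195) and (375,195), and the knob at (232,302). I'll enlarge it to read accurate pixels.

```bash
python3 - <<'E'
import cv2
f=cv2.imread("pics/w1.png")[75:335,215:425]
f=cv2.convertScaleAbs(f,alpha=1.6,beta=25)
f=cv2.resize(f,None,fx=2.3,fy=2.3,interpolation=cv2.INTER_CUBIC)
cv2.imwrite("pics/w1c.png",f);print(f.shape)
E
```

```text
(598, 483, 3)
```

View pics/w1c.png

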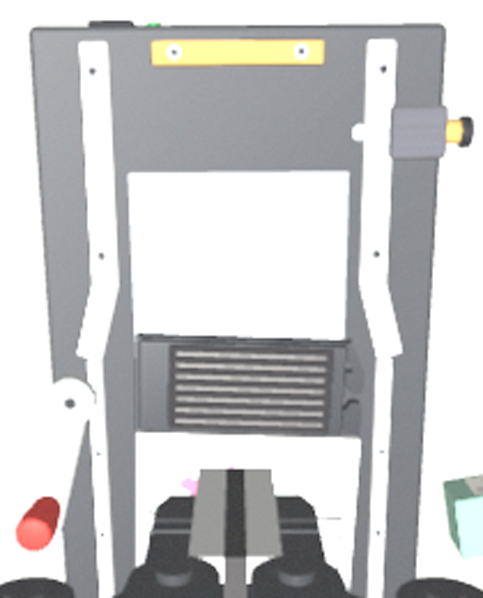

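The crop shows deck front corners at crop pixels (32,28) and (444,27), and the brass rear edge from (153,65) to (323,63). The throat is at (119,283) and (359,282), the pad corners at (169,346), (331,349), (328,430) and (170,428), and the knob top near (36,530).

```bash
python3 - <<'E'
from h import *
s=robot.get_state();im=robot.get_image("wrist")
c=lambda *u:np.array(u)/2.3+[215,75]
uv=c((32,28),(444,27),(153,65),(323,63),(119,283),(359,282),(69,403))
P=np.array([(-.112,-.074),(-.112,.074),(-.098,-.03),(-.098,.03),(-.02,-.045),(-.02,.045),(.0225,-.064)])
z=[.018,.018,.024,.024,.024,.024,.028]
Q=np.array([onplane(im,s,u,h)[0,:2] for u,h in zip(uv,z)])
a,t,r=fit(P,Q);print("stage",a,t,r)
R=np.array([[np.cos(a),-np.sin(a)],[np.sin(a),np.cos(a)]])
st=lambda q:(q-t)@R
q=onplane(im,s,c((169,346),(331,349),(328,430),(170,428)),.029)[:,:2]
print("pad",q.mean(0),st(q),st(q.mean(0)))
for h in (.045,.05,.055):
  k=onplane(im,s,c((36,530)),h)[0,:2];d=st(k)-[.0225,-.064];print("knobtop",k,st(k),np.linalg.norm(d),np.arctan2(*d))
m=robot.masks_of("lever_knob",im)[0]["pixels"];v,u=np.nonzero(m);print(u.min(),u.max(),v.min(),v.max())
zz=im["range_z"][m];Rw,o=cam(im,s)
X=np.c_[(u-im["cx"])/im["fx"]*zz,(v-im["cy"])/im["fy"]*zz,zz]@Rw.T+o;X=X[zz>0];print("knob z pct",np.percentile(X[:,2],[2,25,50,75,98]))
top=X[X[:,2]>np.percentile(X[:,2],70)];print(st(top[:,:2]).mean(0))
vv,uu=int(385/2.3+75),int(250/2.3+215)
for n,(x,y) in dict(pad=(250,385),deck=(100,10+200),brass=(238,50)).items():
  u0,v0=c((x,y))[0] if False else (x/2.3+215,y/2.3+75);d=im["range_z"][int(v0),int(u0)];print(n,(Rw@[(u0-im["cx"])/im["fx"]*d,(v0-im["cy"])/im["fy"]*d,d]+o)[2])
E
```

```text
stage 0.6778275795192913 [0.46152815 0.35765695] [0.00219793 0.00212241 0.00051001 0.00053106 0.0017844  0.0016937
 0.00147716]
pad [0.47304764 0.37216213] [[ 0.00128054 -0.02601793]
 [ 0.00269151  0.03452751]
 [ 0.03468932  0.03422773]
 [ 0.03361543 -0.02643844]] [0.0180692  0.00407472]
knobtop [0.5627807  0.34093387] [ 0.06838227 -0.07652193] 0.047560289312101434 1.837222535627501
knobtop [0.56005907 0.34043258] [ 0.06594793 -0.07520567] 0.04486969187331787 1.8232059633846325
knobtop [0.55733744 0.33993129] [ 0.06351359 -0.0738894 ] 0.042189033045468734 1.8074047445509116
219 254 238 314
knob z pct [0.01812573 0.03007029 0.03079978 0.03369288 0.05699604]
[ 0.05715998 -0.07524408]
pad 0.027587476972695313
deck 0.02286538933133364
brass 0.0238803017146475
```

```bash
python3 -m jog '[[0,[0.23,0.4,-2.7],[0,0,0.01]],[0,[0.23,0.4,-2.7],[0,0,0]],[0,[0.23,0.4,-2.7],[0,0,0]],[0,[0.23,0.4,-2.7],[0,0,0]],[0,[0.24,0.38,-2.7],[0,0,0]]]'
python3 -m jog '[[0,[0,0,0],[0,0,0]],[0,[0,0,0],[0,0,0]]]'
python3 - <<'E'
from h import *
s=robot.get_state();im=robot.get_image("wrist")
f=cv2.convertScaleAbs(im["frame"],alpha=1.6,beta=25);f=cv2.resize(f[100:420,140:500],None,fx=1.8,fy=1.8);cv2.imwrite("pics/w2.png",f)
print(s["eef_pos"],s["tcp_rot"],s["wrist_force"],proj(im,s,[s["eef_pos"]-[0,0,.014]]))
E
```

```text
time_s: 3.05
eef_pos: [0.4723, 0.3734, 0.0654]
tcp_rot: [-1.051, 2.96, 0.0]
wrist_force: [1.5, -0.4, -1.0]
opening: -0.0
finger_force: 0.0
time_s: 3.25
eef_pos: [0.4723, 0.3729, 0.0665]
tcp_rot: [1.05, -2.96, 0.0]
wrist_force: [-0.6, -0.3, 0.9]
opening: -0.001
finger_force: 0.0
[0.47225372 0.3729316  0.06649618] [ 1.05022325e+00 -2.96025795e+00  1.73439107e-04] [-0.57233583 -0.3011372   0.94775602] [[315.97742534 300.03789528]]
```

View pics/w2.png

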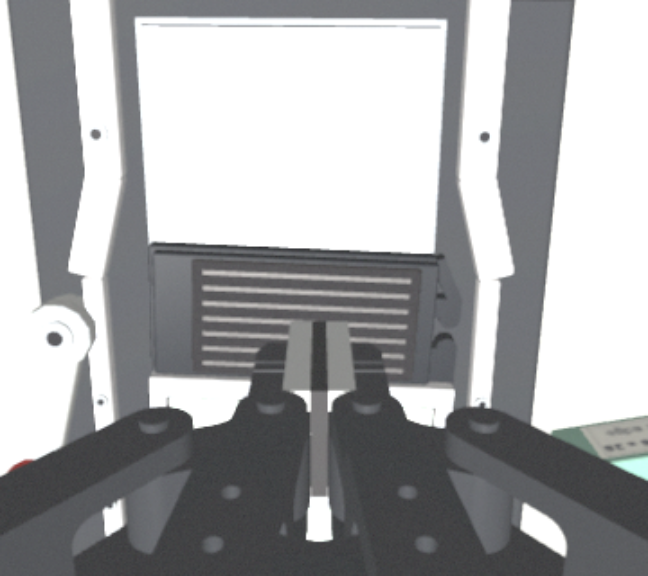

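```bash
python3 - <<'E'
from h import *
s=robot.get_state();im=robot.get_image("wrist")
c=lambda *u:np.array(u)/1.8+[140,100]
a,t=.678,np.array([.4615,.3577]);R=np.array([[np.cos(a),-np.sin(a)],[np.sin(a),np.cos(a)]]);st=lambda q:(q-t)@R
q=onplane(im,s,c((194,259),(421,265),(193,375)),.029)[:,:2];print(st(q))
q2=(q[1]+q[2])/2;print("pad",q2,st(q2),"tcp",st(s["eef_pos"][:2]))
print(st(onplane(im,s,c((122,180),(460,180)),.024)[:,:2]), "throat -20,+-45")
print([ (d["point"],st(d["point"][:2]),d["p"]) for d in robot.find_in("thumb_pad",im)])
print("stage",R)
E
```

```text
[[ 0.00100074 -0.02827349]
 [ 0.00241274  0.03276919]
 [ 0.03516754 -0.03013611]]
pad [0.47530852 0.37051122] [0.01879014 0.00131654] tcp [0.01875549 0.00482314]
[[-0.01947577 -0.04751344]
 [-0.01988105  0.04293912]] throat -20,+-45
[([0.4716, 0.3664, 0.0293], array([0.01332313, 0.00044072]), 0.96), ([0.4267, 0.3274, 0.018], array([-0.04610851, -0.00177068]), 0.15)]
stage [[ 0.77882875 -0.62723662]
 [ 0.62723662  0.77882875]]
```

The second view confirms the tips are centred on the pad in x, with about 5 mm margin, and 3 mm left of centre. I'll correct that and descend.

```bash
python3 -m jog '[[0,[0.07,-0.09,-0.4],[0,0,0]],[0,[0.07,-0.09,-0.4],[0,0,0]],[0,[0,0,-0.4],[0,0,0]],[0,[0,0,-0.2],[0,0,0]],[0,[0,0,-0.08],[0,0,0]]]'
for i in 1; do python3 -m jog '[[0,[0,0,-0.08],[0,0,0]],[0,[0,0,-0.08],[0,0,0]],[0,[0,0,-0.08],[0,0,0]],[0,[0,0,-0.08],[0,0,0]],[0,[0,0,-0.08],[0,0,0]]]'; done
python3 -m jog '[[0,[0,0,-0.08],[0,0,0]],[0,[0,0,-0.08],[0,0,0]]]'
```

```text
time_s: 3.9
eef_pos: [0.4737, 0.3707, 0.051]
tcp_rot: [1.049, -2.96, 0.0]
wrist_force: [0.6, 0.6, -0.2]
opening: -0.002
finger_force: 0.0
time_s: 4.4
eef_pos: [0.474, 0.3708, 0.0475]
tcp_rot: [-1.049, 2.961, 0.0]
wrist_force: [0.1, -0.6, 0.1]
opening: 0.004
finger_force: 0.0
time_s: 4.6
eef_pos: [0.474, 0.3709, 0.0458]
tcp_rot: [-1.05, 2.961, 0.0]
wrist_force: [0.1, -0.3, 0.6]
opening: -0.001
finger_force: 0.0
```

```bash
python3 -m jog '[[0,[0,0,-0.06],[0,0,0]],[0,[0,0,-0.06],[0,0,0]],[0,[0,0,-0.06],[0,0,0]]]'|grep -E "pos|wrist"
python3 -m jog '[[0,[0,0,-0.05],[0,0,0]],[0,[0,0,-0.05],[0,0,0]]]'|grep -E "pos|wrist"
```

```text
eef_pos: [0.474, 0.3709, 0.044]
wrist_force: [-0.6, 0.5, 0.2]
eef_pos: [0.474, 0.3709, 0.0431]
wrist_force: [-0.7, -0.0, 4.5]
```

```bash
python3 -m jog '[[0,[0,0,-0.03],[0,0,0]],[0,[0,0,0],[0,0,0]]]'|grep -E "pos|wrist"
```

```text
eef_pos: [0.474, 0.3709, 0.0431]
wrist_force: [-1.5, -1.3, 2.5]
```

```bash
python3 -m jog '[[0,[0,0,-0.02],[0,0,0]],[0,[0,0,0],[0,0,0]]]'|grep -E "pos|wrist"
```

```text
eef_pos: [0.474, 0.3709, 0.0431]
wrist_force: [-2.2, -1.5, 5.1]
```

```bash
python3 -m jog '[[0,[0,0,-0.03],[0,0,0]],[0,[0,0,0],[0,0,0]]]'|grep -E "pos|wrist"
```

```text
eef_pos: [0.4742, 0.371, 0.043]
wrist_force: [-2.2, -1.5, 7.0]
```

```bash
python3 -m jog '[[0,[0,0,-0.03],[0,0,0]],[0,[0,0,0],[0,0,0]]]'|grep -E "pos|wrist"
```

```text
eef_pos: [0.4744, 0.3711, 0.0431]
wrist_force: [-2.0, -1.6, 7.7]
```

```bash
python3 -m jog '[[0,[-0.03,-0.025,-0.03],[0,0,0]],[0,[-0.03,-0.025,-0.02],[0,0,0]],[0,[0,0,0],[0,0,0]]]'|grep -E "pos|wrist"
```

```text
eef_pos: [0.4743, 0.3711, 0.0431]
wrist_force: [-0.9, -0.8, 8.9]
```

```bash
python3 -m jog '[[0,[-0.03,-0.025,-0.02],[0,0,0]],[0,[-0.03,-0.025,-0.02],[0,0,0]],[0,[0,0,0],[0,0,0]]]'|grep -E "pos|wrist"
```

```text
eef_pos: [0.4743, 0.371, 0.0431]
wrist_force: [-1.5, 1.2, 8.1]
```

```bash
python3 -m jog '[[0,[-0.06,-0.06,-0.03],[0,0,0]],[0,[-0.06,-0.08,-0.03],[0,0,0]],[0,[-0.1,-0.1,-0.03],[0,0,0]],[0,[-0.1,-0.12,0],[0,0,0]]]'|grep -E "time|pos|wrist"
```

```text
time_s: 6.9
eef_pos: [0.4726, 0.3682, 0.043]
wrist_force: [2.6, 3.0, 8.7]
```

```bash
python3 -m jog '[[0,[-0.1,-0.12,-0.02],[0,0,0]],[0,[-0.1,-0.12,0],[0,0,0]],[0,[-0.1,-0.12,0],[0,0,0]]]'|grep -E "time|pos|wrist"
```

```text
time_s: 7.2
eef_pos: [0.4699, 0.3646, 0.0431]
wrist_force: [2.7, 2.7, 8.0]
```

```bash
python3 -m jog '[[0,[-0.1,-0.12,-0.05],[0,0,0]],[0,[-0.1,-0.12,-0.05],[0,0,0]],[0,[-0.1,-0.12,0],[0,0,0]]]'|grep -E "time|pos|wrist"
```

```text
time_s: 7.5
eef_pos: [0.4678, 0.3616, 0.043]
wrist_force: [2.9, 3.5, 11.1]
```

```bash
python3 -m jog '[[0,[-0.1,-0.12,-0.05],[0,0,0]],[0,[-0.12,-0.12,-0.05],[0,0,0]],[0,[-0.12,-0.12,0],[0,0,0]]]'|grep -E "time|pos|wrist"
```

```text
time_s: 7.8
eef_pos: [0.4655, 0.3585, 0.043]
wrist_force: [3.3, 4.9, 14.6]
```

```bash
python3 -m jog '[[0,[-0.16,-0.13,0],[0,0,0]],[0,[-0.16,-0.13,0],[0,0,0]],[0,[-0.16,-0.13,0],[0,0,0]],[0,[-0.16,-0.13,0],[0,0,0]]]'|grep -E "time|pos|wrist"
```

```text
time_s: 8.2
eef_pos: [0.4593, 0.3532, 0.043]
wrist_force: [4.5, 3.7, 14.5]
```

```bash
python3 -m jog '[[0,[-0.2,-0.16,0],[0,0,0]],[0,[-0.2,-0.16,0],[0,0,0]],[0,[-0.2,-0.16,0],[0,0,0]],[0,[-0.2,-0.16,0],[0,0,0]],[0,[-0.2,-0.16,0],[0,0,0]]]'|grep -E "time|pos|wrist|rot"
```

```text
time_s: 8.7
eef_pos: [0.4495, 0.3452, 0.043]
tcp_rot: [-1.044, 2.947, 0.003]
wrist_force: [3.5, 2.3, 14.2]
```

```bash
python3 -m jog '[[0,[-0.2,-0.16,0],[0,0,0]],[0,[-0.2,-0.16,0],[0,0,0]],[0,[-0.2,-0.16,0],[0,0,0]],[0,[-0.2,-0.16,0],[0,0,0]],[0,[-0.2,-0.16,0],[0,0,0]]]'|grep -E "time|pos|wrist|rot"
python3 - <<'E'
from h import *
s=robot.get_state();im=robot.get_image("wrist")
f=cv2.convertScaleAbs(im["frame"],alpha=1.6,beta=25);f=cv2.resize(f[100:420,140:500],None,fx=1.8,fy=1.8);cv2.imwrite("pics/w3.png",f)
E
```

```text
time_s: 9.2
eef_pos: [0.4395, 0.3373, 0.043]
tcp_rot: [-1.044, 2.947, 0.004]
wrist_force: [3.4, 4.1, 14.0]
```

View pics/w3.png

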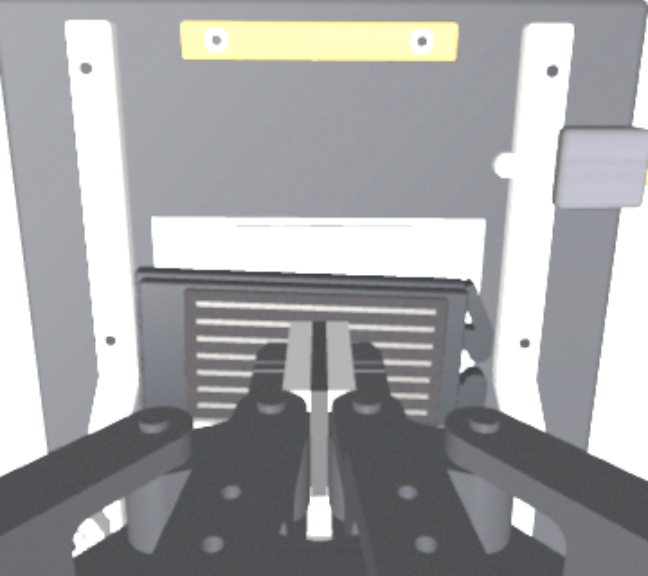

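The carrier is skewed by about 0.03 rad, with its left corner lagging, and sits slightly right of centre. The tips are still centred on the pad at (318,345), so nothing has slipped. I'll turn it straight while drawing.

```bash
python3 -m jog '[[0,[-0.17,-0.11,0],[0,0,0.008]],[0,[-0.17,-0.11,0],[0,0,0.008]],[0,[-0.17,-0.11,0],[0,0,0.008]],[0,[-0.16,-0.13,0],[0,0,0.006]],[0,[-0.16,-0.13,0],[0,0,0]]]'|grep -E "time|pos|wrist|rot"
python3 - <<'E'
from h import *
s=robot.get_state();im=robot.get_image("wrist");print(s["ft_torque"])
f=cv2.convertScaleAbs(im["frame"],alpha=1.6,beta=25);f=cv2.resize(f[100:420,140:500],None,fx=1.8,fy=1.8);cv2.imwrite("pics/w4.png",f)
E
```

```text
time_s: 9.75
eef_pos: [0.4314, 0.3313, 0.043]
tcp_rot: [-1.088, 2.931, 0.003]
wrist_force: [3.7, 3.4, 14.5]
[ 0.55070712 -0.70973609  0.02992075]
```

View pics/w4.png

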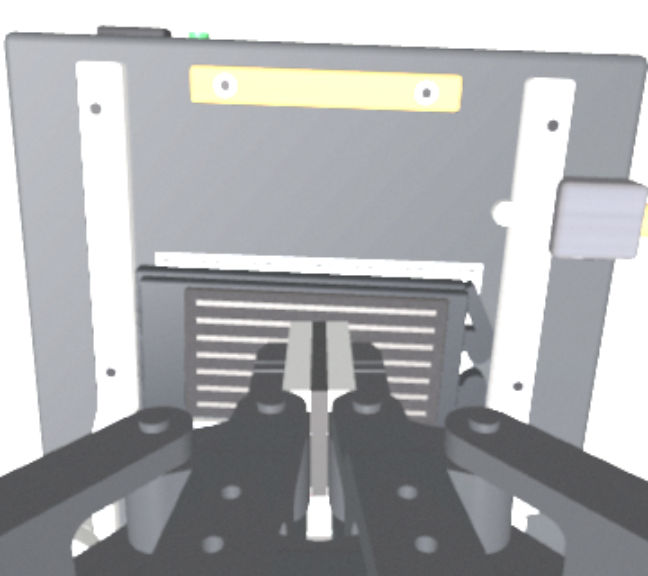

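The carrier is now parallel to the stage and brass bar. I'll keep drawing.

```bash
python3 -m jog '[[0,[-0.2,-0.16,0],[0,0,0]],[0,[-0.2,-0.16,0],[0,0,0]],[0,[-0.2,-0.16,0],[0,0,0]],[0,[-0.2,-0.16,0],[0,0,0]],[0,[-0.2,-0.16,0],[0,0,0]]]'|grep -E "time|pos|wrist|rot"
```

```text
time_s: 10.3
eef_pos: [0.4215, 0.3233, 0.043]
tcp_rot: [-1.088, 2.931, 0.003]
wrist_force: [4.5, 3.8, 15.4]
```

```bash
python3 -m jog '[[0,[-0.16,-0.13,-0.02],[0,0,0]],[0,[-0.16,-0.13,-0.02],[0,0,0]],[0,[-0.16,-0.13,0],[0,0,0]]]'|grep -E "time|pos|wrist|rot"
```

```text
time_s: 10.6
eef_pos: [0.4172, 0.3197, 0.043]
tcp_rot: [-1.087, 2.93, 0.003]
wrist_force: [3.3, 3.5, 17.0]
```

```bash
python3 -m jog '[[0,[-0.12,-0.09,0],[0,0,0]],[0,[-0.12,-0.09,0],[0,0,0]],[0,[-0.12,-0.1,0],[0,0,0]],[0,[-0.12,-0.1,0],[0,0,0]]]'|grep -E "time|pos|wrist|rot"
```

```text
time_s: 11.0
eef_pos: [0.4128, 0.316, 0.043]
tcp_rot: [-1.087, 2.928, 0.003]
wrist_force: [6.7, 4.8, 14.8]
```

```bash
python3 -m jog '[[0,[-0.12,-0.09,0],[0,0,0]],[0,[-0.12,-0.09,0],[0,0,0]],[0,[-0.12,-0.1,0],[0,0,0]],[0,[-0.12,-0.1,0],[0,0,0]]]'|grep -E "time|pos|wrist|rot"
```

```text
time_s: 11.4
eef_pos: [0.4086, 0.3123, 0.043]
tcp_rot: [-1.086, 2.927, 0.003]
wrist_force: [7.5, 3.7, 14.9]
```

```bash
python3 - <<'E'
from h import *
s=robot.get_state();im=robot.get_image("wrist")
f=cv2.convertScaleAbs(im["frame"],alpha=1.6,beta=25);f=cv2.resize(f[100:420,140:500],None,fx=1.8,fy=1.8);cv2.imwrite("pics/w5.png",f)
E
```

```text
(no output)
```

View pics/w5.png

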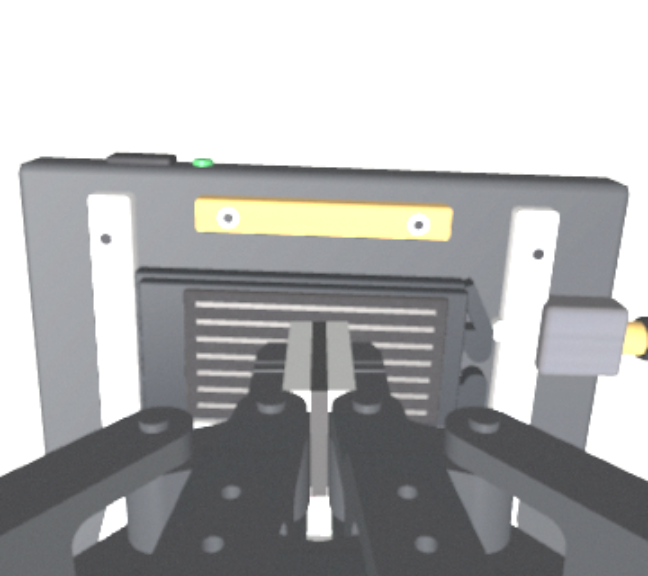

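No slip: the pad is at the same pixels under the tips. The gap to the brass bar is about 40 px, roughly 10 mm, and the plunger is on the taper.

```bash
python3 -m jog '[[0,[-0.12,-0.09,-0.02],[0,0,0]],[0,[-0.12,-0.09,-0.02],[0,0,0]],[0,[-0.12,-0.1,0],[0,0,0]],[0,[-0.12,-0.1,0],[0,0,0]]]'|grep -E "time|pos|wrist|rot"
```

```text
time_s: 11.85
eef_pos: [0.404, 0.3086, 0.043]
tcp_rot: [-1.086, 2.927, 0.003]
wrist_force: [7.3, 3.9, 16.3]
```

```bash
python3 -m jog '[[0,[-0.08,-0.06,0],[0,0,0]],[0,[-0.08,-0.06,0],[0,0,0]],[0,[-0.08,-0.06,0],[0,0,0]]]'|grep -E "time|pos|wrist|rot"
```

```text
time_s: 12.15
eef_pos: [0.4012, 0.3065, 0.043]
tcp_rot: [-1.087, 2.928, 0.002]
wrist_force: [5.7, 2.0, 20.6]
```

```bash
python3 -m jog '[[0,[-0.06,-0.05,0],[0,0,0]],[0,[-0.06,-0.05,0],[0,0,0]]]'|grep -E "time|pos|wrist|rot"
```

```text
time_s: 12.35
eef_pos: [0.4004, 0.3059, 0.043]
tcp_rot: [-1.086, 2.927, 0.003]
wrist_force: [6.4, 5.6, 14.8]
```

```bash
python3 -m jog '[[0,[-0.05,-0.04,0],[0,0,0]],[0,[-0.05,-0.04,0],[0,0,0]]]'|grep -E "time|pos|wrist|rot"
```

```text
time_s: 12.55
eef_pos: [0.4, 0.3055, 0.043]
tcp_rot: [-1.085, 2.925, 0.004]
wrist_force: [9.9, 8.2, 11.9]
```

```bash
python3 -m jog '[[0,[-0.05,-0.04,0],[0,0,0]],[0,[0,0,0],[0,0,0]]]'|grep -E "time|pos|wrist|rot"
```

```text
time_s: 12.75
eef_pos: [0.3994, 0.3051, 0.043]
tcp_rot: [-1.085, 2.925, 0.004]
wrist_force: [8.5, 6.8, 14.5]
```

```bash
python3 -m jog '[[0,[0,0,0.1],[0,0,0]],[0,[0,0,0.15],[0,0,0]],[0,[0,0,0.3],[0,0,0]],[0,[0,0,0.5],[0,0,0]],[0,[0,0,1],[0,0,0]]]'|grep -E "time|pos|wrist|rot"
python3 -m jog '[[0,[1,0.8,4],[0,0,-0.1]],[0,[1,0.8,4],[0,0,-0.1]],[0,[1,0.8,4],[0,0,-0.1]],[0,[0,0,0],[0,0,0]],[0,[0,0,0],[0,0,0]]]'|grep -E "time|pos|wrist|rot"
python3 - <<'E'
from h import *
s=robot.get_state();im=robot.get_image("wrist")
cv2.imwrite("pics/w6f.png",im["frame"]);f=cv2.convertScaleAbs(im["frame"],alpha=1.6,beta=25);f=cv2.resize(f[60:380,140:500],None,fx=1.8,fy=1.8);cv2.imwrite("pics/w6.png",f);print(robot.find_in("lever_knob",im)[:2])
E
```

```text
time_s: 13.25
eef_pos: [0.3897, 0.3004, 0.0568]
tcp_rot: [1.093, -2.942, 0.0]
wrist_force: [0.4, 0.1, -0.5]
time_s: 13.75
eef_pos: [0.4214, 0.3252, 0.1788]
tcp_rot: [-0.642, 3.074, 0.001]
wrist_force: [-0.8, -1.0, -0.9]
[{'point': [0.5224, 0.3201, 0.0314], 'p': 0.64}, {'point': [0.4279, 0.3465, 0.0155], 'p': 0.24}]
```

View pics/w6.png

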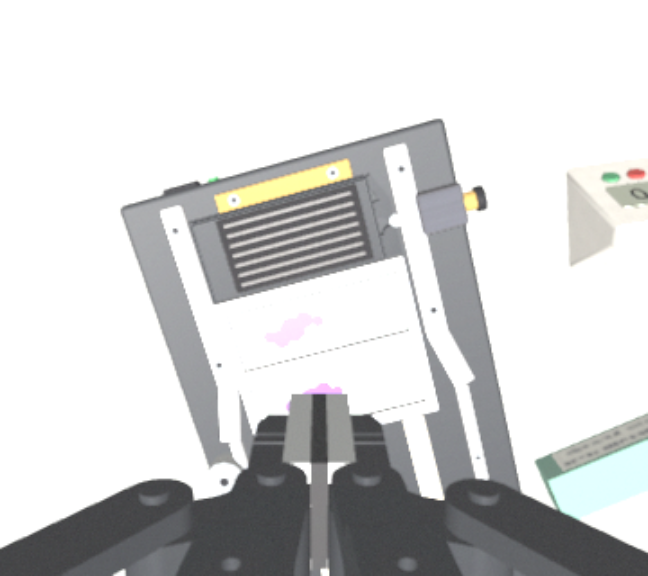

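The carrier is home: its front edge lies along the brass bar and the plunger sits in the notch at (395,222). Next I'll move beside the lever knob.

```bash
python3 -m jog '[[0,[3.2,0.2,-1],[0,0,-0.126]],[0,[3.2,0.2,-1],[0,0,-0.126]],[0,[3.3,0.2,-1],[0,0,-0.126]],[0,[3.2,0.2,-1],[0,0,-0.126]],[0,[3.2,0.2,-1],[0,0,-0.126]]]'|grep -E "time|pos|wrist|rot"
python3 -m jog '[[0,[0,0,0],[0,0,0]],[0,[0,0,0],[0,0,0]]]'|grep -E "time|pos|wrist|rot"
python3 - <<'E'
from h import *
s=robot.get_state();im=robot.get_image("wrist")
f=cv2.convertScaleAbs(im["frame"],alpha=1.3,beta=15);cv2.imwrite("pics/w7.png",f);print(proj(im,s,[s["eef_pos"]-[0,0,.014]]))
print(robot.find_in("lever_knob",im)[:2])
E
```

```text
time_s: 14.35
eef_pos: [0.5818, 0.3343, 0.1246]
tcp_rot: [-0.35, -3.118, 0.003]
wrist_force: [0.2, -0.3, 1.6]
time_s: 14.55
eef_pos: [0.5808, 0.3343, 0.1251]
tcp_rot: [-0.342, -3.119, 0.003]
wrist_force: [0.2, 0.3, 0.4]
[[317.38926555 300.27508576]]
[{'point': [0.5427, 0.3297, 0.0318], 'p': 0.72}]
```

View pics/w7.png

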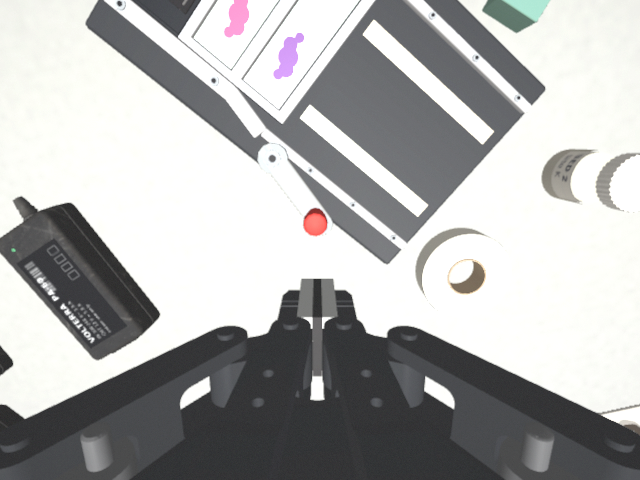

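Knob at (315,223) straight ahead of the tips at (317,285), pivot at (271,158); tape roll is clear at (465,275).

```bash
python3 - <<'E'
from h import *
s=robot.get_state();im=robot.get_image("wrist")
a,t=.678,np.array([.4615,.3577]);R=np.array([[np.cos(a),-np.sin(a)],[np.sin(a),np.cos(a)]]);st=lambda q:(q-t)@R
k=onplane(im,s,(315,222),.052)[0,:2];p=onplane(im,s,(271,157),.028)[0,:2]
print(k,st(k),p,st(p),np.linalg.norm(k-p))
d=st(k)-st(p);th0=np.arctan2(*d);print("theta",th0)
T=Ro.from_rotvec(s["tcp_rot"]).as_matrix();f=T[:2,0];print("face dir world",f,"stage",f@R)
tcp=s["eef_pos"][:2]
for th in (th0,1.5,1.2,.9,.6,.3,.0,-.05):
    kk=p+R@(.044*np.array([np.sin(th),np.cos(th)]))
    print(round(th,2),"knob",kk,"tcp contact",kk-f*.018, "shift cm",np.round((kk-f*.018-tcp)*100,2))
E
```

```text
[0.56014121 0.33809905] [ 0.06453017 -0.07713717] [0.5194385  0.31919531] [ 0.02097262 -0.06632971] 0.04487829903257872
theta 1.8140039058068853
face dir world [-0.97639773  0.21597105] stage [-0.62498168  0.78063688]
1.81 knob [0.55934463 0.33772909] tcp contact [0.57691979 0.33384161] shift cm [-0.38 -0.1 ]
1.5 knob [0.55166889 0.34914864] tcp contact [0.56924405 0.34526117] shift cm [-1.15  1.04]
1.2 knob [0.54137755 0.35733555] tcp contact [0.55895271 0.35344808] shift cm [-2.18  1.86]
0.9 knob [0.52912646 0.36211551] tcp contact [0.54670162 0.35822803] shift cm [-3.4   2.34]
0.6 knob [0.51600998 0.36306153] tcp contact [0.53358514 0.35917405] shift cm [-4.72  2.43]
0.3 knob [0.50319975 0.36008912] tcp contact [0.52077491 0.35620164] shift cm [-6.    2.13]
0.0 knob [0.49184009 0.35346378] tcp contact [0.50941525 0.3495763 ] shift cm [-7.13  1.47]
-0.05 knob [0.49016187 0.35204161] tcp contact [0.50773703 0.34815413] shift cm [-7.3   1.33]
```

```bash
python3 -m jog '[[0,[0.7,-0.15,0],[0,0,0]],[0,[0,0,-2.4],[0,0,0]],[0,[0,0,-2.4],[0,0,0]],[0,[0,0,-2.4],[0,0,0]],[0,[0,0,0],[0,0,0]]]'|grep -E "time|pos|wrist|rot"
python3 -m jog '[[0,[-0.3,0.05,0],[0,0,0]],[0,[-0.3,0.05,0],[0,0,0]],[0,[-0.2,0,0],[0,0,0]],[0,[-0.15,0,0],[0,0,0]],[0,[-0.15,0,0],[0,0,0]]]'|grep -E "time|pos|wrist|rot"
python3 -m jog '[[0,[-0.15,0.2,0],[0,0,0]],[0,[-0.15,0.23,0],[0,0,0]],[0,[-0.15,0.23,0],[0,0,0]],[0,[-0.15,0.23,0],[0,0,0]],[0,[-0.17,0.25,0],[0,0,0]]]'|grep -E "time|pos|wrist|rot"
```

```text
time_s: 15.2
eef_pos: [0.5865, 0.3326, 0.0521]
tcp_rot: [-0.342, -3.117, 0.005]
wrist_force: [-0.8, -0.2, -0.6]
time_s: 15.7
eef_pos: [0.5785, 0.3347, 0.0565]
tcp_rot: [0.343, 3.121, 0.001]
wrist_force: [4.1, 0.2, 2.1]
time_s: 16.2
eef_pos: [0.5723, 0.3469, 0.0567]
tcp_rot: [0.343, 3.118, 0.004]
wrist_force: [7.0, 2.4, -2.1]
```

```bash
python3 - <<'E'
from h import *
s=robot.get_state();im=robot.get_image("wrist")
cv2.imwrite("pics/w8.png",cv2.convertScaleAbs(im["frame"],alpha=1.3,beta=15));print(s["wrist_force"],s["eef_pos"])
E
```

```text
[ 6.98407693  2.38642617 -2.12437661] [0.57231347 0.34689272 0.05672345]
```

View pics/w8.png

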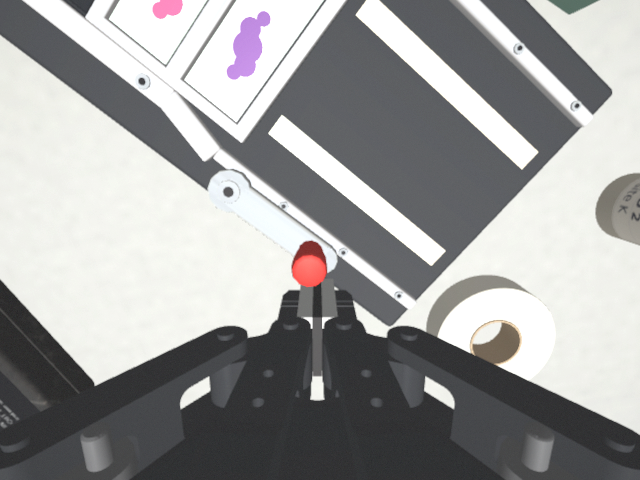

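The knob sits against the fingertips at (308,262) and the lever is turning, now at about 1.6 rad. I'll continue along the arc.

```bash
python3 -m jog '[[0,[-0.18,0.18,-0.05],[0,0,0]],[0,[-0.2,0.18,-0.05],[0,0,0]],[0,[-0.22,0.16,-0.05],[0,0,0]],[0,[-0.24,0.14,-0.05],[0,0,0]],[0,[-0.24,0.12,0],[0,0,0]]]'|grep -E "time|pos|wrist|rot"
python3 -m jog '[[0,[-0.25,0.12,0],[0,0,0]],[0,[-0.25,0.1,0],[0,0,0]],[0,[-0.25,0.1,0],[0,0,0]],[0,[-0.25,0.08,0],[0,0,0]],[0,[-0.25,0.08,0],[0,0,0]]]'|grep -E "time|pos|wrist|rot"
```

```text
time_s: 16.75
eef_pos: [0.5596, 0.354, 0.0538]
tcp_rot: [0.343, 3.123, 0.0]
wrist_force: [2.5, 1.4, 0.2]
time_s: 17.25
eef_pos: [0.5466, 0.3585, 0.0534]
tcp_rot: [-0.343, -3.122, 0.001]
wrist_force: [0.9, 0.5, -0.5]
```

Right on the plan, so I'll follow the rest with rotation.

```bash
python3 -m jog '[[0,[-0.25,0.13,0],[0,0,0.06]],[0,[-0.25,0.13,0],[0,0,0.06]],[0,[-0.26,0.13,0],[0,0,0.06]],[0,[-0.26,0.12,0],[0,0,0.06]],[0,[-0.26,0.12,0],[0,0,0.06]]]'|grep -E "time|pos|wrist|rot"
python3 -m jog '[[0,[-0.28,0.07,0],[0,0,0.06]],[0,[-0.28,0.06,0],[0,0,0.06]],[0,[-0.28,0.04,0],[0,0,0.06]],[0,[-0.28,0.03,0],[0,0,0.06]],[0,[-0.28,0.02,0],[0,0,0.06]]]'|grep -E "time|pos|wrist|rot"
```

```text
time_s: 17.75
eef_pos: [0.5337, 0.3645, 0.0534]
tcp_rot: [0.132, -3.138, 0.002]
wrist_force: [1.2, -0.8, 0.3]
time_s: 18.25
eef_pos: [0.5197, 0.3666, 0.0533]
tcp_rot: [0.599, -3.083, 0.001]
wrist_force: [1.9, -0.9, 0.1]
```

```bash
python3 -m jog '[[0,[-0.28,-0.02,0],[0,0,0.06]],[0,[-0.28,-0.03,0],[0,0,0.06]],[0,[-0.28,-0.04,0],[0,0,0.06]],[0,[-0.28,-0.05,0],[0,0,0.06]],[0,[-0.2,-0.05,0],[0,0,0.05]]]'|grep -E "time|pos|wrist|rot"
python3 -m jog '[[0,[-0.05,-0.04,0],[0,0,0]],[0,[-0.05,-0.04,0],[0,0,0]]]'|grep -E "time|pos|wrist|rot"
python3 - <<'E'
from h import *
s=robot.get_state();im=robot.get_image("wrist")
cv2.imwrite("pics/w9.png",cv2.convertScaleAbs(im["frame"],alpha=1.2,beta=10))
E
```

```text
time_s: 18.75
eef_pos: [0.5069, 0.365, 0.0535]
tcp_rot: [-1.038, 2.965, -0.0]
wrist_force: [6.3, 3.3, -2.8]
time_s: 18.95
eef_pos: [0.5069, 0.3649, 0.0536]
tcp_rot: [-1.032, 2.964, 0.001]
wrist_force: [7.8, 5.9, -6.2]
```

View pics/w9.png

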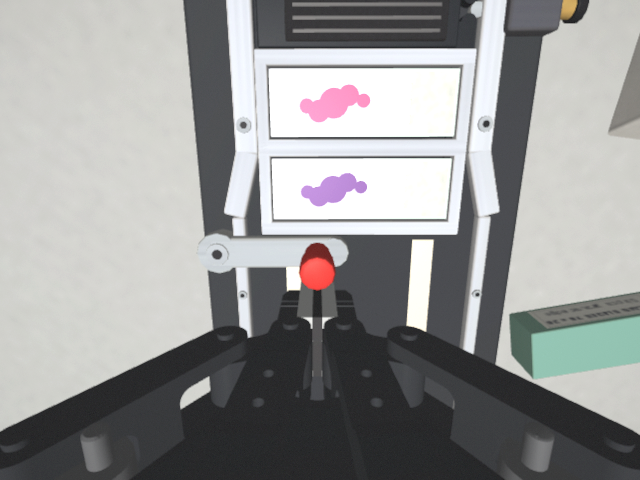

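The lever is shut. Its arm, from (217,253) to (340,250), lies parallel to the carrier's rear edge and doesn't move under about 10 N, so it is on its end stop. I'll back off and clear away.

```bash
python3 -m jog '[[0,[0.2,0.16,0],[0,0,0]],[0,[0.6,0.5,0],[0,0,0]],[0,[0.8,0.64,0],[0,0,0]],[0,[0,0,3],[0,0,0]],[0,[0,0,4],[0,0,0]]]'|grep -E "time|pos|wrist|rot"
python3 -m jog '[[0,[0,0,4],[0,0,0]],[0,[-2,-1.6,3],[0,0,0]],[0,[-3,-2.4,0],[0,0,0]],[0,[0,0,0],[0,0,0]],[0,[0,0,0],[0,0,0]]]'|grep -E "time|pos|wrist|rot"
python3 - <<'E'
from h import *
s=robot.get_state();im=robot.get_image("wrist")
a,t=.678,np.array([.4615,.3577]);R=np.array([[np.cos(a),-np.sin(a)],[np.sin(a),np.cos(a)]])
cv2.imwrite("pics/w10.png",cv2.convertScaleAbs(im["frame"],alpha=1.3,beta=15)[50:400,120:520])
for n in ("lever_knob","thumb_pad","slide_insert"):
    print(n,[(np.round((np.array(d["point"][:2])-t)@R,4),d["p"]) for d in robot.find_in(n,im)[:1]])
E
```

```text
time_s: 19.5
eef_pos: [0.5208, 0.3769, 0.1215]
tcp_rot: [1.032, -2.96, 0.001]
wrist_force: [0.9, 0.5, 0.5]
time_s: 20.0
eef_pos: [0.472, 0.3374, 0.1938]
tcp_rot: [1.034, -2.966, -0.0]
wrist_force: [0.2, 0.7, 0.1]
lever_knob [(array([ 0.0238, -0.0414]), 0.58)]
thumb_pad [(array([-0.0769, -0.0061]), 0.59)]
slide_insert [(array([-0.0214, -0.0042]), 0.65)]
```

View pics/w10.png

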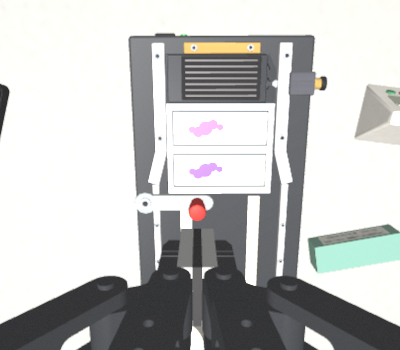

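The carrier is home at the brass bar (222,50), the plunger is in its notch, the lever is shut across behind the carrier at (175,203), and the arm is clear.

```bash
python3 -c "
from rig import robot
print(robot.sign_off())"
```

```text
the job is handed in; nothing more can be done
None
```

The carrier is home against the brass stop, the lever is shut behind it and the arm is clear; I handed the job in at about 20 s, with a highest read pressing force of 20.6 N (read only between moves).

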